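# Weigh the lidded pail on the hand scale and set it on the narrow plank

## Robot

A 7-joint arm with a two-finger parallel gripper is mounted at the origin on a cart in front of the work surface, level with it; the furniture and walls round the work are solid. World frame = base frame: x ahead of the robot, y to its left, z up, the work surface at z = 0. Lengths are in m, angles in rad, forces in N, time in s.
With the tool pointing down it reaches from about 0.425 to 0.875 m from the base axis. Payload 4.7 kg.
Tool frame: the origin (TCP) lies between the finger pads, 19 mm behind the fingertips; this is the grasp point; z points along the fingers, y is the line along which they close (so a half turn about z gives the same grasp; the last joint's range is limited). The gripper opens to 85 mm and grips with 20 to 120 N. Pads are 22 mm wide; open, the fingers measure 114 mm over their backs; the gripper's body (76 mm by 85 mm) begins 54 mm behind the grasp point. The pads swing forward as they close: fully open they stand 13 mm farther back than shut.
Start: joints at [1.269, 0.321, -0.07, 1.45, 0.023, 1.371, -0.057], TCP at [0.202, -0.618, 0.25] pointing down, gripper open.
Joint ranges: [-2.86, 2.86], [-0.3, 2.09], [-1.38, 1.24], [0.06, 2.45], [-1.56, 4.7], [0.09, 2.05], [-2.69, 2.69]. Speed limits (rad/s): [2.57, 2.57, 3.14, 3.14, 3.14, 3.14, 3.14].

## Interface

Orientations are given as a unit quaternion [x, y, z, w].
In Python, from workcell import r gives the robot as it stands.
- The arm moves only by the tool drive_tool, never from a script. Its argument "rows" is a list that holds one entry, the list of rows, each a list of 4 numbers: the shift along the world's x, y, z in m, then the turn about the world's z in degrees. A call has 1 to 12 rows; each row shifts and turns the commanded pose from where the row before left it; what a row does not reach is not made up. A row lasts 1/8 s, in which the tool goes at most 62.5 mm and 10.7 degrees, less where a joint would pass 70% of its speed; a pose out of reach is approached as far as the arm can. A call with a gripper value outside its range is refused whole. "claw" is the opening, from -1 (shut) to 1 (fully open), so that 0 is half open, set as the call begins (left out, the last holds). The fingers move at their own pace and stop on an object; the grip force is fixed at half the most. Time passes only in rows, so rows that do not move let the fingers close. It gives the time, the measured TCP pose, the force, the opening and the grip force at its end, in the units of the state.
- r.observe(): the state, without advancing time (a new reading comes with each control period).
- r.capture(name): name is "side" or "top"; returns the picture (400x640x3 uint8, red, green, blue); there is no depth.
- r.camera_info(name): a dict with "fx", "fy", "cx", "cy" (pixels), "distortion" ([k1, k2, p1, p2, k3] as OpenCV has them; the pictures are not rectified), "pose" (4x4, takes a point from camera to world coordinates). Camera axes: x right, y up, looking along -z (the intrinsics and any distortion apply to the point x, -y, -z); pixel columns grow to the right and rows downward; lengths in m; the calibration is good to about 2 mm. A picture is of the moment at which its call begins. camera_info takes no time and is no camera call.
- r.close_job(): hands the job in; it is judged then, once.
The state is a dict: "time_s": time; "joint_positions": joint angles; "joint_vel": joint speeds; "joint_torque": joint torques, N m; "ee_pos": TCP position; "eef_rot": TCP orientation; "contact_force": force on the tool from outside, world axes, zero at the start; "moment": the same for the moment, N m; "width": finger opening in m; "finger_force": force on a finger pad.
Only numpy, scipy, OpenCV 4.12 (cv2) and the standard library are available. Lean on these libraries where they do the work, as an engineer would, in place of code of your own. Each camera call takes 0.05 s, during which the arm holds its last target. There are 200 camera calls.

## Task

Take the spring hand scale from its stand, catch the lidded pail's wire handle with the scale's hook, and lift until the pail hangs just clear of the worktop, about 2 cm and no more than 4, keeping it there still for a second or two so the weight can be read. Then, still on the hook, carry the pail to the narrow raised plank, set it down gently, upright and centred on it, unhook, and hang the scale back in its stand as it was. Do not touch the pail with the hand, and leave the other things where they are.

Things in the scene. Friction and masses are not known exactly. Their poses are not given: they have to be found in the camera images.
- scale: Spring hand scale, upright, 0.15 kg. Origin on its axis at the underside of its grey flange (30 x 64 x 6 mm); z up. Grey body below, 36 (x) x 22 (y) mm, to 48 mm under the origin; then a steel hook of 6 mm wire in the xz plane, on a spring: it slides straight down 5 mm per newton of load (200 N/m), at most 45 mm; its own weight adds 1.5 mm.
- scale_grip (a point): Centre of the scale's black grip block, on the axis, 26 mm above the scale's origin; axes as the scale's. Block 44 (x) x 24 (y) x 40 mm tall, standing on the flange: grip it from above across y; TCP 5 mm above this point keeps the fingertips off the flange.
- hook_seat (a point): Lowest point of the hook's wire centre line, on the axis, 105 mm below the scale's origin with no load. Tip (wire centre): 18 mm to +x, 17 mm above this point. Back bulges 17 mm to -x. Stem bends at 47 mm above. A handle wire enters from +x, its centre 23 to 39 mm above this point (31 is mid-throat), and when carried lies 6 mm above it. Axes as the scale's.
- dock: Fixed metal stand; origin on the worktop under where the scale hangs. Base 110 x 100 x 8 mm, column at x = +40 to +52 mm. Two level arms run along x to -32 mm, 10 mm wide, 36 mm clear between them, tops at 135 mm, 3 mm stops at the front. The scale's flange lies on the arms, its x along the stand's x (hook tip towards the column); it lifts out straight up and goes back the same way.
- dock_rest (a point): Point on the stand where the scale's origin rests: midway between the arms, at their top, 135 mm above the worktop. Axes as the stand's.
- pail: Round steel pail with fixed flat lid, contents unknown, 0.27 to 0.68 kg in all. Origin at the centre of its underside, z up. 76 mm across at the foot, 89 at the lid, lid top 62 mm up. A stiff 6 mm wire handle stands over it in its yz plane: uprights at y = -48 and +48 mm, straight level top 36 mm long along y, wire centre 112 mm above the origin, 47 mm of free height below it.
- handle_top (a point): Middle of the level top of the pail's wire handle (wire centre), 112 mm above the pail's underside. Axes as the pail's; the wire runs along y.
- riser: Fixed narrow wooden plank on two feet. Origin on the worktop under its centre, z up; top 60 mm (x) by 120 mm (y), 40 mm above the worktop. The pail's foot is wider (76 mm) and overhangs on both long sides.
- riser_top (a point): Centre of the plank's top face, 40 mm above the worktop. Axes as the plank's.
- salt: Bystander, to be left alone: glass salt shaker with a grey cap, 44 mm across, 90 mm tall. Origin at the centre of its underside.
- garlic: Bystander, to be left alone: garlic bulb, 60 mm across, 58 mm tall. Origin at the centre of its underside.
- moka: Bystander, to be left alone: small metal coffee pot, 99 x 63 mm, 117 mm tall. Origin at the centre of its underside.
- herb_jar: Bystander, to be left alone: glass herb jar with a dark green cap, 47 mm across, 128 mm tall. Origin at the centre of its underside.
- tub: Bystander, to be left alone: small food tub with a foil lid, 72 mm across, 71 mm tall. Origin at the centre of its underside.
- lemon: Bystander, to be left alone: yellow lemon, 71 x 53 mm, 51 mm tall. Origin at the centre of its underside.
- beans: Bystander, to be left alone: food tin, 75 mm across, 58 mm tall. Origin at the centre of its underside.

How it is judged:
On the way, in this order (a step that is already met when the one before it is completed fails the run):
1. the pail hangs from the scale's hook, still, 0.8 to 4 cm clear of the worktop, for 0.8 s (height (world z) of pail between 0.008 and 0.04 m and contact force between scale and pail above 1.5 N and contact force between pail and riser below 0.05 N and linear speed of pail below 0.04 m/s and angle between pail's own z axis and vertical below 0.2 rad), for 0.8 s.
2. the pail stands upright on the plank, free of the hook (x of pail in the frame of riser_top between -0.022 and 0.022 m and y of pail in the frame of riser_top between -0.045 and 0.045 m and z of pail in the frame of riser_top between -0.004 and 0.006 m and angle between pail's own z axis and vertical below 0.08 rad and contact force between pail and riser above 1 N and contact force between scale and pail below 0.1 N and linear speed of pail below 0.03 m/s), for 0.2 s.
At the end, for the whole second after the job is handed in: The pail rests upright (0.08 rad) on the plank, centre within 22 mm of its middle line and 45 mm of its middle along it, off the hook; the scale hangs at rest in its stand, flange on the arms, within 14 mm of its rest point, upright within 0.1 rad, turned at most 0.3 rad (all of step 2 and horizontal distance between scale and dock_rest below 0.014 m and z of scale in the frame of dock_rest between -0.004 and 0.006 m and angle between scale's own z axis and vertical below 0.1 rad and angle between the x axis of scale and the x axis of dock, either way round below 0.3 rad and contact force between scale and dock above 0.5 N and linear speed of scale below 0.03 m/s); the robot touches nothing.
It fails at once if the hand touches the pail (over 0.5 N) (contact force between any of the fingers, the arm and pail above 0.5 N).
It fails at once if the pail is dropped or flung (faster than 0.5 m/s) (linear speed of pail above 0.5 m/s).
It fails at once if the pail tips over (more than 0.6 rad) (angle between pail's own z axis and vertical above 0.6 rad).
It fails at once if the pail is banged down or crushed against the plank (over 25 N) (contact force between pail and riser above 25 N).
It fails at once if a bystander is shifted by more than 20 mm (distance of any of salt, garlic, moka, herb_jar, tub, lemon, beans from where it was at the start of the episode above 0.02 m).
It also fails if it takes over 72 s, if anything falls off the work surface, if the arm or the gripper's body presses on something with over 40 N, if the wrist force passes 120 N, or if a joint passes its speed limit or range.

## Working session

There is one attempt and no reset: what is moved stays moved. The work goes in short steps, Python scripts to look and compute and a tool call to move; the robot and the scene stay as the last step left them, time stands still between calls to the robot, and variables do not carry over. Pictures are saved under pics/ and viewed, at most 12 in all, crops included, and the job is handed in when it is done.

Besides the shell and the picture viewer there is one more tool, called after "Call:" as name(argument=value, ...), one argument or row to a line, values as JSON. drive_tool: Moves the arm, as the interface text tells. Its arguments: {"type":"object","properties":{"rows":{"type":"array"},"claw":{"type":"number"}},"required":["rows"]}

```bash
mkdir -p pics
python3 - <<'E'
from workcell import r
import cv2,numpy as np
for n in("top","side"):
    cv2.imwrite(f"pics/{n}0.png",r.capture(n)[:,:,::-1])
    i=r.camera_info(n);print(n,{k:np.round(v,4).tolist() for k,v in i.items()})
o=r.observe();print(o)
E
```

```text
top {'fx': 389.5242, 'fy': 389.5242, 'cx': 312.7009, 'cy': 202.656, 'distortion': [0.0147, 0.0, 0.0, 0.0, 0.0], 'pose': [[-0.0024, 0.9804, -0.1969, 0.3422], [-1.0, -0.002, 0.002, -0.0083], [0.0016, 0.197, 0.9804, 1.1253], [0.0, 0.0, 0.0, 1.0]]}
side {'fx': 497.9399, 'fy': 497.9399, 'cx': 321.1401, 'cy': 194.0634, 'distortion': [-0.1373, 0.0, 0.0, 0.0, 0.0], 'pose': [[-0.9424, 0.2381, -0.235, 0.2242], [-0.3342, -0.6404, 0.6915, 0.8984], [0.0142, 0.7302, 0.6831, 1.0448], [0.0, 0.0, 0.0, 1.0]]}
{'time_s': 0.1, 'joint_positions': array([ 1.26910247,  0.32176566, -0.07010639,  1.45152356,  0.02259926,
        1.37083217, -0.05686574]), 'joint_vel': array([-0.00012944, -0.00277245, -0.00067866, -0.00321039,  0.00047308,
        0.00021513,  0.00073616]), 'joint_torque': array([-4.70626183e-04, -4.94877076e+01, -3.84044107e-01, -3.15212631e+01,
        1.30786205e-02,  7.43427052e-03,  8.96659174e-06]), 'ee_pos': array([ 0.20170125, -0.61744247,  0.24903691]), 'eef_rot': array([ 9.87553344e-01,  1.57282021e-01, -1.79130162e-04, -8.52101437e-04]), 'contact_force': array([-0.52804648,  0.21076005, -0.16728932]), 'moment': array([-0.00152195, -0.00335191,  0.04943343]), 'finger_force': 0.0, 'width': 0.08532585547715456}
```

View pics/top0.png

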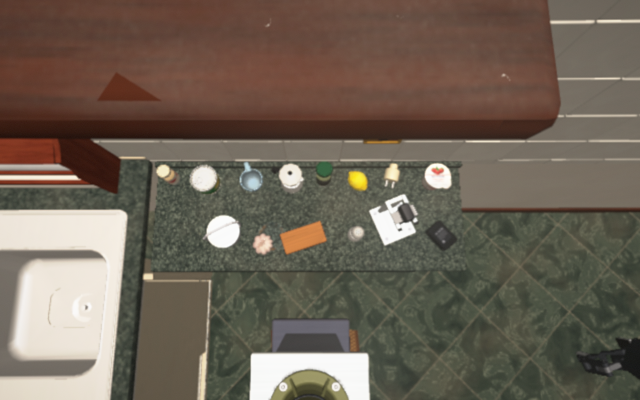

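View pics/side0.png

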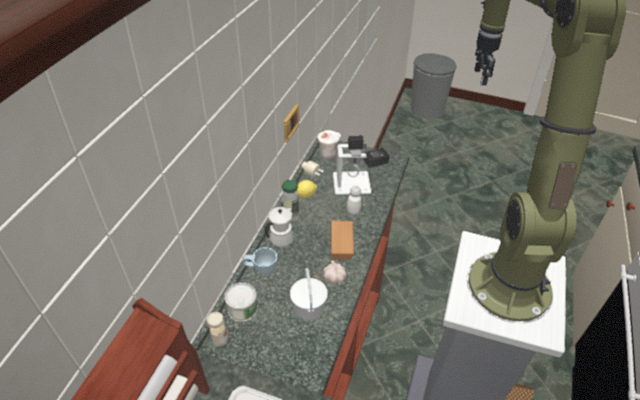

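```bash
cat > h.py <<'E'
import cv2,numpy as np
from workcell import r
def cam(n):
    i=r.camera_info(n);K=np.array([[i["fx"],0,i["cx"]],[0,i["fy"],i["cy"]],[0,0,1.]]);return K,np.array(i["distortion"]),np.array(i["pose"])
def proj(n,P):
    K,d,T=cam(n);p=(np.atleast_2d(P)-T[:3,3])@T[:3,:3]*[1,-1,-1]
    return cv2.projectPoints(p.reshape(-1,1,3),np.zeros(3),np.zeros(3),K,d)[0].reshape(-1,2)
def back(n,uv,z):
    K,d,T=cam(n);q=cv2.undistortPoints(np.array(uv,float).reshape(-1,1,2),K,d).reshape(-1,2)
    v=np.c_[q[:,0],-q[:,1],-np.ones(len(q))]@T[:3,:3].T
    return T[:3,3]+v*((z-T[2,3])/v[:,2])[:,None]
def crop(img,x0,y0,w,h,s):
    c=cv2.resize(img[y0:y0+h,x0:x0+w],None,fx=s,fy=s,interpolation=cv2.INTER_CUBIC)
    for x in range(-(-x0//10)*10,x0+w,10): cv2.putText(c,str(x),((x-x0)*s,8),0,.3,(0,0,255),1);cv2.line(c,((x-x0)*s,10),((x-x0)*s,14),(0,0,255),1)
    for y in range(-(-y0//10)*10,y0+h,10): cv2.putText(c,str(y),(0,(y-y0)*s+4),0,.3,(0,0,255),1)
    return c
E
python3 - <<'E'
from h import *
t=cv2.imread("pics/top0.png");s=cv2.imread("pics/side0.png")
cv2.imwrite("pics/c1.png",np.vstack([crop(t,195,205,140,60,5),crop(t,330,190,140,60,5)]))
cv2.imwrite("pics/c2.png",np.hstack([crop(s,285,215,75,110,5),crop(s,325,125,80,110,5)]))
E
```

```text
(no output)
```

View pics/c1.png

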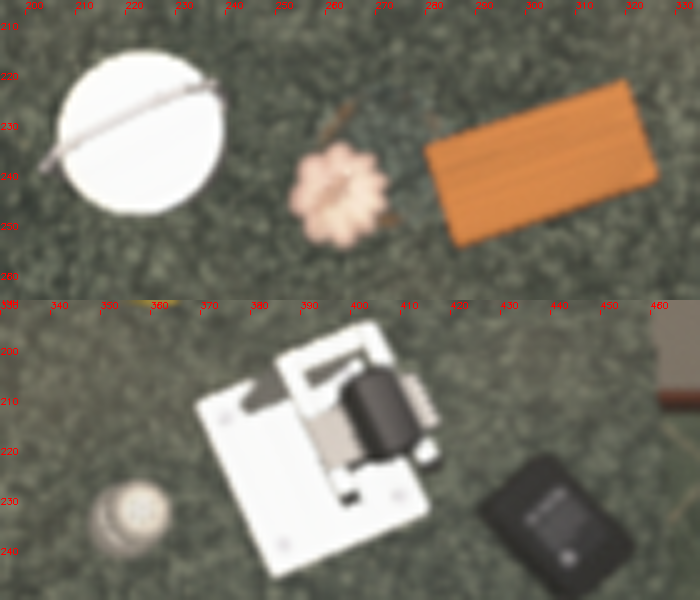

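View pics/c2.png

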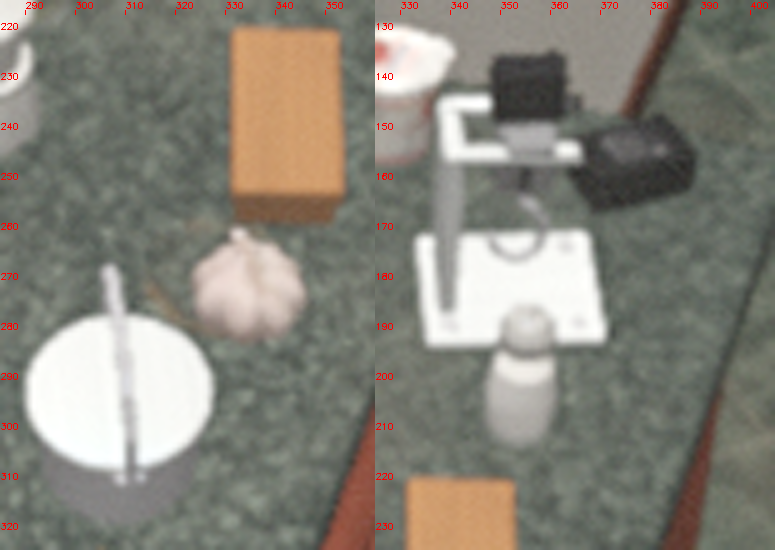

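```bash
cat >> h.py <<'E'
def P(o,yaw,L):
    L=np.atleast_2d(L);c,s=np.cos(yaw),np.sin(yaw)
    return np.c_[o[0]+c*L[:,0]-s*L[:,1],o[1]+s*L[:,0]+c*L[:,1],L[:,2]]
E
python3 - <<'E'
from h import *
b=lambda n,uv,z:np.round(back(n,uv,z),4)
q=b("top",[(320.6,221),(326.6,241),(286.6,254.2),(280,234.4)],.04);print("riser\n",q,q.mean(0),[np.linalg.norm(q[i]-q[i-1]) for i in range(4)])
e=q[1]-q[2];print("yaw long",np.degrees(np.arctan2(e[1],e[0])))
q=b("side",[(331.5,221),(352,221),(353.5,254),(331,254)],.04);print(q,q.mean(0))
q=b("top",[(369,210.6),(385,245.4),(416,232)],.008);print("dock\n",q,(q[0]+q[2])/2,[np.linalg.norm(q[i]-q[i-1]) for i in range(3)])
e=q[0]-q[1];print("yaw x",np.degrees(np.arctan2(e[1],e[0])));e=q[1]-q[2];print("yaw y",np.degrees(np.arctan2(e[1],e[0])))
q=b("side",[(333.3,171.8),(335.5,194),(371.5,193),(367.5,171.5)],.008);print(q,q.mean(0))
print("pail lid",b("top",[(223.2,231.4)],.062),b("side",[(309,293)],.062))
# feet of handle (lid-edge ends, height unknown) top edges
print(b("top",[(203.5,238.6),(237.6,222)],.07))
E
python3 - <<'E'
from h import *
def rim(n,f,z,x0,y0,w,h,ctr):
    im=cv2.imread(f)[y0:y0+h,x0:x0+w]; m=(im.min(2)>200).astype(np.uint8)
    m=cv2.morphologyEx(m,cv2.MORPH_OPEN,np.ones((3,3)));c=max(cv2.findContours(m,0,1)[0],key=cv2.contourArea).reshape(-1,2)
    q=back(n,c+[x0,y0],z)[:,:2].astype(np.float32);hull=cv2.convexHull(q)
    print(n,cv2.minEnclosingCircle(hull),len(c),cv2.contourArea(c.reshape(-1,1,2)))
rim("top","pics/top0.png",.062,200,210,50,40,0);rim("side","pics/side0.png",.062,288,272,42,42,0)
E
```

```text
riser
 [[ 0.5075 -0.0327  0.04  ]
 [ 0.4512 -0.049   0.04  ]
 [ 0.4149  0.062   0.04  ]
 [ 0.4699  0.0811  0.04  ]] [0.460875 0.01535  0.04    ] [np.float64(0.1198507405066819), np.float64(0.05861211478866801), np.float64(0.1167848020934231), np.float64(0.05822207485138261)]
yaw long -71.89085632227182
[[ 0.5059 -0.0251  0.04  ]
 [ 0.452  -0.045   0.04  ]
 [ 0.4131  0.0687  0.04  ]
 [ 0.4687  0.089   0.04  ]] [0.459925 0.0219   0.04    ]
dock
 [[ 0.5427 -0.1746  0.008 ]
 [ 0.4415 -0.2172  0.008 ]
 [ 0.4799 -0.3079  0.008 ]] [ 0.5113  -0.24125  0.008  ] [np.float64(0.14735240072696473), np.float64(0.10980072859503251), np.float64(0.09849390844108076)]
yaw x 22.828591818899707
yaw y 112.9465243190585
[[ 0.5792 -0.2633  0.008 ]
 [ 0.5399 -0.1668  0.008 ]
 [ 0.4377 -0.2096  0.008 ]
 [ 0.4766 -0.3033  0.008 ]] [ 0.50835 -0.23575  0.008  ]
pail lid [[0.476  0.2349 0.062 ]] [[0.4737 0.2402 0.062 ]]
[[0.4556 0.2855 0.07  ]
 [0.5007 0.1949 0.07  ]]
top ((0.47737589478492737, 0.23638685047626495), 0.044473789632320404) 95 747.5
side ((0.4753136932849884, 0.23958337306976318), 0.04467445984482765) 119 796.5
```

Run:
```python
from h import *
t=cv2.imread("pics/top0.png");s=cv2.imread("pics/side0.png")
# dark block centroid
for n,im,(x0,y0,w,h) in(("top",t,(396,200,20,25)),("side",s,(347,134,17,16))):
    m=im[y0:y0+h,x0:x0+w].max(2)<70;yx=np.argwhere(m);print(n,"dark bbox",yx.min(0)+[y0,x0],yx.max(0)+[y0,x0])
    for o in((.510,-.238),(.511,-.241),(.5084,-.2357)):
        B=P(o,np.radians(22.9),[(a*.022,b*.012,z) for a in(-1,1) for b in(-1,1) for z in(.141,.181)]);p=proj(n,B);print(o,p.min(0).round(1),p.max(0).round(1))
    # handle fit: sample pixels
    import itertools
    C=P((.510,-.238),np.radians(22.9),[(a*.055,b*.05,.008) for a,b in((1,1),(1,-1),(-1,-1),(-1,1))]);cv2.polylines(im,[np.round(proj(n,C)*8).astype(int)],True,(0,0,255),1,cv2.LINE_AA,3)
    A=P((.510,-.238),np.radians(22.9),[(-.032,.023,.135),(.04,.023,.135),(.04,-.023,.135),(-.032,-.023,.135)]);cv2.polylines(im,[np.round(proj(n,A)*8).astype(int)],False,(255,0,0),1,cv2.LINE_AA,3)
    R=P((.460,.018),np.radians(18),[(a*.03,b*.06,.04) for a,b in((1,1),(1,-1),(-1,-1),(-1,1))]);cv2.polylines(im,[np.round(proj(n,R)*8).astype(int)],True,(0,255,0),1,cv2.LINE_AA,3)
    H=P((.4763,.238),np.radians(26.5),[(0,-.048,.062),(0,-.048,.08),(0,-.018,.112),(0,.018,.112),(0,.048,.08),(0,.048,.062)]);cv2.polylines(im,[np.round(proj(n,H)*8).astype(int)],False,(255,0,255),1,cv2.LINE_AA,3)
a=np.hstack([crop(t,198,208,52,50,6),crop(t,362,192,56,50,6)]);b=np.hstack([crop(s,285,262,50,50,6),crop(s,325,130,58,50,6)])
w=min(a.shape[1],b.shape[1]);cv2.imwrite("pics/c3.png",np.vstack([a[:,:w],b[:,:w]])[:600])
```

```text
top dark bbox [207 399] [221 411]
(0.51, -0.238) [393.7 201.3] [413.6 223.6]
(0.511, -0.241) [394.8 200.9] [414.8 223.2]
(0.5084, -0.2357) [392.8 201.9] [412.7 224.2]
side dark bbox [136 349] [148 362]
(0.51, -0.238) [346.4 134.7] [363.  150.8]
(0.511, -0.241) [346.3 134. ] [362.9 150.2]
(0.5084, -0.2357) [346.6 135.2] [363.3 151.4]
```

View pics/c3.png

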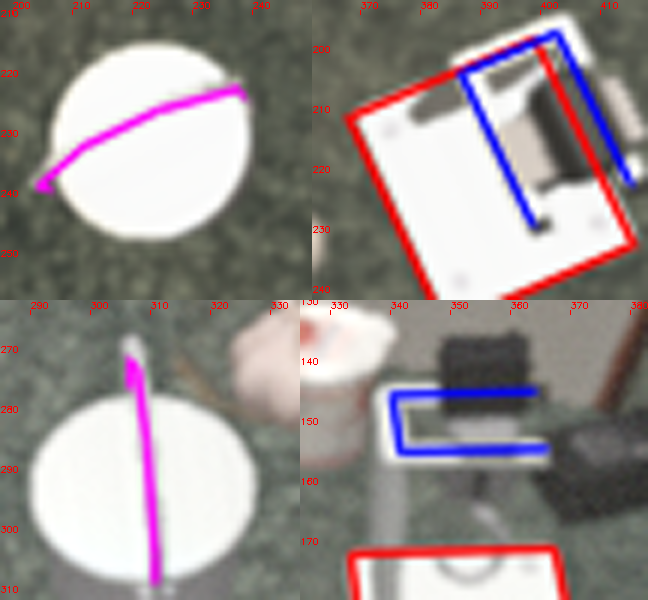

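Call:
drive_tool(
  rows=[
    [[0.0154,0.019,0,0.4],[0.0308,0.038,0,0.4],[0.0308,0.038,0,0.5],[0.0308,0.038,0,0.5],[0.0308,0.038,0,0.5],[0.0308,0.038,0,0.5],[0.0308,0.038,0,0.5],[0.0308,0.038,0,0.5],[0.0308,0.038,0,0.5],[0.0308,0.038,0,0.5],[0.0154,0.019,0,0],[0,0,0,0]],
  ],
  claw=1,
)

```text
time_s: 1.6
ee_pos: [0.511, -0.2336, 0.25]
eef_rot: [0.979, 0.202, 0.0, -0.0]
contact_force: [-0.2, -0.6, 0.0]
width: 0.0853
finger_force: 0.0
```

Call:
drive_tool(
  rows=[
    [[0,0,-0.01,0],[0,0,-0.014,0],[0,0,-0.014,0],[0,0,-0.014,0],[0,0,-0.014,0],[0,0,-0.014,0],[0,0,-0.004,0],[0,0,0,0]],
  ],
)

```text
time_s: 2.6
ee_pos: [0.5099, -0.2378, 0.1659]
eef_rot: [0.98, 0.199, -0.0, -0.0]
contact_force: [0.2, -0.3, 0.0]
width: 0.0855
finger_force: 0.0
```

Run:
```python
from h import *
for n in("top","side"): cv2.imwrite(f"pics/{n}1.png",r.capture(n)[:,:,::-1])
s=cv2.imread("pics/side1.png");t=cv2.imread("pics/top1.png")
o=r.observe();print(o["ee_pos"],o["eef_rot"],o["contact_force"])
cv2.imwrite("pics/c4.png",np.hstack([crop(s,325,100,65,90,6),crop(t,362,182,66,90,6)]))
```

```text
[ 0.51026492 -0.23795955  0.16657623] [9.80094907e-01 1.98528903e-01 3.75652756e-04 3.27150910e-04] [0.595038   0.79776165 0.59330159]
```

View pics/c4.png

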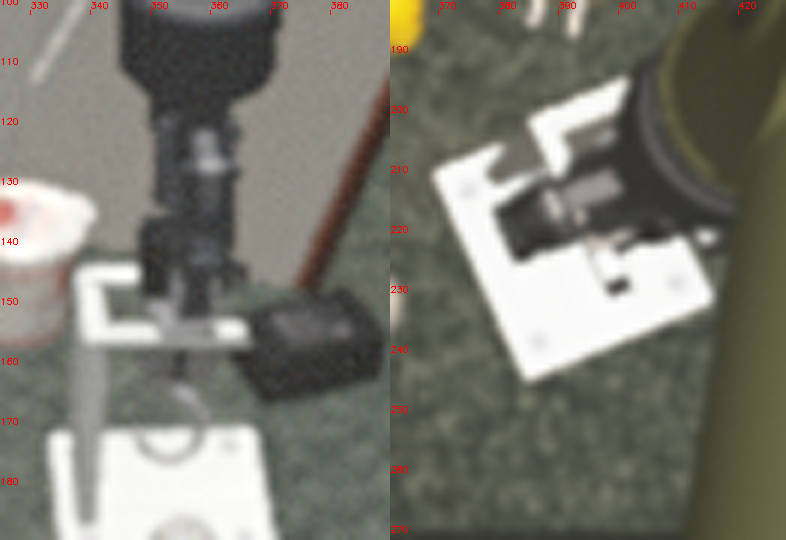

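The fingers straddle the block over the arms (side pixel ~(356,147)); the stand hasn't moved. Closing.

Call:
drive_tool(
  rows=[
    [[0,0,0,0],[0,0,0,0],[0,0,0,0],[0,0,0,0],[0,0,0,0],[0,0,0,0]],
  ],
  claw=-1,
)

```text
time_s: 3.45
ee_pos: [0.5102, -0.2384, 0.1666]
eef_rot: [0.98, 0.198, 0.0, 0.001]
contact_force: [1.0, -1.8, 3.8]
width: 0.0233
finger_force: 59.3
```

Call:
drive_tool(
  rows=[
    [[0,0,0.008,0],[0,0,0.012,0],[0,0,0.016,0],[0,0,0.02,0],[0,0,0.02,0],[0,0,0.02,0],[0,0,0.02,0],[0,0,0.012,0],[0,0,0.002,0],[0,0,0,0]],
  ],
)

```text
time_s: 4.7
ee_pos: [0.5096, -0.2378, 0.2956]
eef_rot: [0.98, 0.198, -0.0, -0.0]
contact_force: [-0.2, 0.1, -1.5]
width: 0.0234
finger_force: 58.8
```

Call:
drive_tool(
  rows=[
    [[-0.002,0.02,0,0.6],[-0.006,0.04,0,0.6],[-0.007,0.05,0,0.6],[-0.007,0.05,0,0.6],[-0.007,0.05,0,0.6],[-0.007,0.05,0,0.6],[-0.007,0.05,0,0],[-0.007,0.05,0,0],[-0.007,0.05,0,0],[-0.006,0.035,0,0],[-0.002,0.015,0,0],[0,0,0,0]],
  ],
)

```text
time_s: 6.2
ee_pos: [0.443, 0.2243, 0.2956]
eef_rot: [0.973, 0.232, -0.001, -0.0]
contact_force: [-0.1, 0.4, -1.5]
width: 0.0236
finger_force: 59.0
```

Call:
drive_tool(
  rows=[
    [[0,0,-0.01,0],[0,0,-0.016,0],[0,0,-0.016,0],[0,0,-0.016,0],[0,0,-0.012,0],[0,0,-0.006,0],[0,0,-0.003,0],[0,0,0,0]],
  ],
)

```text
time_s: 7.2
ee_pos: [0.445, 0.2222, 0.2172]
eef_rot: [0.973, 0.229, 0.0, -0.0]
contact_force: [-0.3, 0.3, -1.6]
width: 0.0233
finger_force: 59.0
```

Run:
```python
from h import *
for n in("top","side"): cv2.imwrite(f"pics/{n}2.png",r.capture(n)[:,:,::-1])
s=cv2.imread("pics/side2.png");t=cv2.imread("pics/top2.png")
o=r.observe();e=o["ee_pos"];print(e,o["eef_rot"],o["contact_force"],o["width"])
yaw=2*np.arctan2(o["eef_rot"][1],o["eef_rot"][0]);print(np.degrees(yaw))
c,sn=np.cos(np.radians(26.5)),np.sin(np.radians(26.5));d=np.array([.4763,.238])-e[:2];print("wire minus axis along/across",d@[c,sn],d@[-sn,c])
print("proj seat",proj("side",[e[0],e[1],e[2]-.136]),"tip",proj("side",P(e,yaw,[(.018,0,e[2]-.119)])),proj("top",P(e,yaw,[(.018,0,e[2]-.119)])))
cv2.imwrite("pics/c5.png",np.hstack([crop(s,265,215,80,95,6),crop(t,200,190,50,95,6)]))
```

```text
[0.44513232 0.22228459 0.21748715] [9.73386583e-01 2.29168910e-01 4.11633209e-04 3.12403650e-05] [-0.12320193  0.06945197 -0.49364877] 0.02285182020192637
26.496296215638317
wire minus axis along/across 0.03490521287294355 0.00015731292106769713
proj seat [[322.86878404 285.76235693]] tip [[315.38354259 282.11873838]] [[221.62346786 235.24009091]]
```

View pics/c5.png

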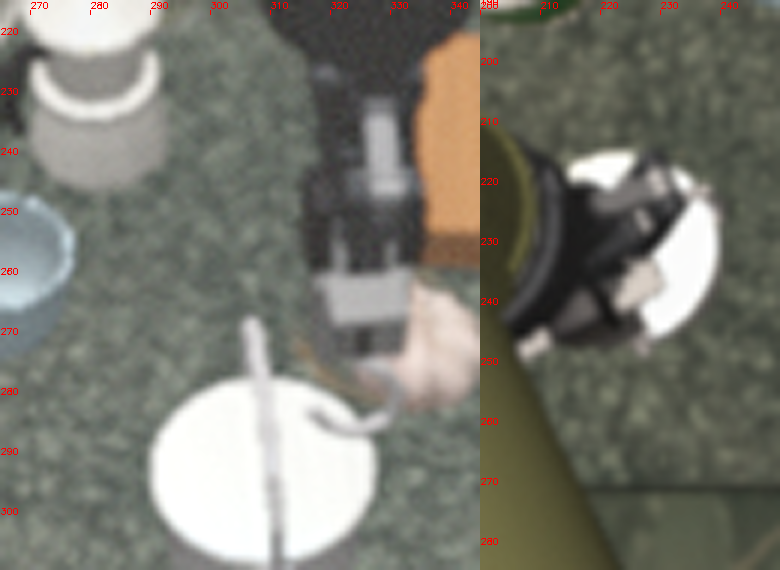

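Call:
drive_tool(
  rows=[
    [[0.003,0.0015,0,0],[0.006,0.003,0,0],[0.007,0.0035,0,0],[0.007,0.0035,0,0],[0.005,0.0025,0,0],[0.0033,0.0016,0,0],[0,0,0,0],[0,0,0,0]],
  ],
)

```text
time_s: 8.3
ee_pos: [0.476, 0.2377, 0.217]
eef_rot: [0.973, 0.229, -0.0, 0.0]
contact_force: [-0.0, -0.1, -1.5]
width: 0.0231
finger_force: 59.0
```

Call:
drive_tool(
  rows=[
    [[0,0,0.004,0],[0,0,0.005,0],[0,0,0.005,0],[0,0,0.005,0],[0,0,0.004,0],[0,0,0.003,0],[0,0,0.003,0],[0,0,0.003,0],[0,0,0.003,0],[0,0,0,0],[0,0,0,0],[0,0,0,0]],
  ],
)

```text
time_s: 9.8
ee_pos: [0.4761, 0.2377, 0.2519]
eef_rot: [0.973, 0.229, -0.0, 0.0]
contact_force: [-0.4, -0.2, -3.8]
width: 0.0234
finger_force: 58.9
```

Call:
drive_tool(
  rows=[
    [[0,0,0.003,0],[0,0,0.003,0],[0,0,0.003,0],[0,0,0.003,0],[0,0,0,0],[0,0,0,0],[0,0,0,0]],
  ],
)

```text
time_s: 10.68
ee_pos: [0.476, 0.2376, 0.2638]
eef_rot: [0.973, 0.229, -0.0, 0.0]
contact_force: [1.0, 0.9, -6.0]
width: 0.0232
finger_force: 58.9
```

Call:
drive_tool(
  rows=[
    [[0,0,0.002,0],[0,0,0.003,0],[0,0,0.003,0],[0,0,0.002,0],[0,0,0,0],[0,0,0,0],[0,0,0,0]],
  ],
)

```text
time_s: 11.55
ee_pos: [0.4761, 0.2377, 0.2739]
eef_rot: [0.973, 0.229, -0.0, 0.0]
contact_force: [0.4, -0.9, -6.7]
width: 0.0233
finger_force: 59.0
```

Call:
drive_tool(
  rows=[
    [[0,0,0.002,0],[0,0,0.003,0],[0,0,0.003,0],[0,0,0.003,0],[0,0,0.001,0],[0,0,0,0],[0,0,0,0],[0,0,0,0],[0,0,0,0],[0,0,0,0]],
  ],
)

```text
time_s: 12.8
ee_pos: [0.4761, 0.2377, 0.286]
eef_rot: [0.973, 0.229, -0.0, 0.0]
contact_force: [1.0, 0.1, -6.6]
width: 0.0234
finger_force: 59.0
```

Run:
```python
from h import *
f=[]
for k in range(6):
    s=r.capture("side")[:,:,::-1].copy();f.append(r.observe()["contact_force"]);
print(np.mean(f,0),r.observe()["ee_pos"])
im=s[250:335,280:345];m=(s[262:330,284:335].min(2)>200).astype(np.uint8)
for Z in(.0,.012,.02,.028):
    c=[.4763,.238];a=np.linspace(0,6.28,60);e=proj("side",np.c_[c[0]+.0445*np.cos(a),c[1]+.0445*np.sin(a),0*a+.062+Z]);print(Z,e.min(0).round(1),e.max(0).round(1))
yx=np.argwhere(m);print((yx.min(0)+[262,284]),(yx.max(0)+[262,284]))
d=s.copy()
for Z,col in((0.02,(0,255,0)),):
    e=proj("side",np.c_[c[0]+.0445*np.cos(a),c[1]+.0445*np.sin(a),0*a+.062+Z]);cv2.polylines(d,[np.round(e*8).astype(int)],True,col,1,cv2.LINE_AA,3)
    e=proj("side",np.c_[c[0]+.038*np.cos(a),c[1]+.038*np.sin(a),0*a+Z]);cv2.polylines(d,[np.round(e*8).astype(int)],True,col,1,cv2.LINE_AA,3)
cv2.imwrite("pics/c6.png",np.hstack([crop(s,275,225,65,95,6),crop(d,275,225,65,95,6)]))
```

```text
[-0.19463085  0.0975787  -6.03570845] [0.47615565 0.23772204 0.28604203]
0.0 [289.7 277.2] [326.8 307.6]
0.012 [289.6 274.2] [327.  304.6]
0.02 [289.5 272.1] [327.  302.7]
0.028 [289.4 270.1] [327.1 300.7]
[265 290] [306 334]
```

View pics/c6.png

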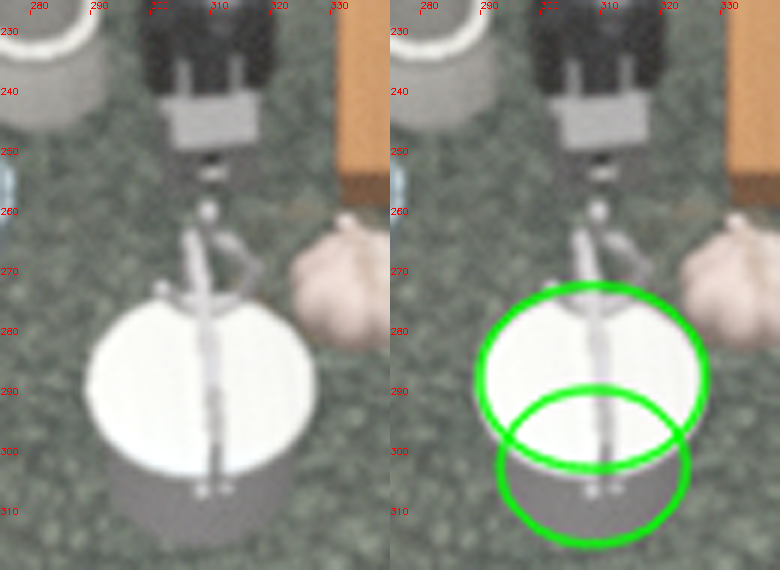

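The pail hangs with its lid rim bottom at row ~304, i.e. ~16 mm clear, upright, on the hook. Hold a bit more, then raise and carry.

Call:
drive_tool(
  rows=[
    [[0,0,0,0],[0,0,0,0],[0,0,0,0],[0,0,0,0],[0,0,0,0],[0,0,0,0],[0,0,0,0],[0,0,0,0],[0,0,0,0],[0,0,0,0]],
  ],
)

```text
time_s: 14.35
ee_pos: [0.4761, 0.2377, 0.286]
eef_rot: [0.973, 0.229, -0.0, 0.0]
contact_force: [-0.1, 0.8, -6.7]
width: 0.0235
finger_force: 59.0
```

Call:
drive_tool(
  rows=[
    [[0,0,0.003,0],[0,0,0.006,0],[0,0,0.008,0],[0,0,0.008,0],[0,0,0.01,0],[0,0,0.01,0],[0,0,0.01,0],[0,0,0.008,0],[0,0,0.006,0],[0,0,0.003,0],[0,0,0,0],[0,0,0,0]],
  ],
)

```text
time_s: 15.85
ee_pos: [0.476, 0.2376, 0.3577]
eef_rot: [0.973, 0.229, -0.0, 0.0]
contact_force: [0.3, 0.4, -6.8]
width: 0.0232
finger_force: 59.0
```

Call:
drive_tool(
  rows=[
    [[0,-0.002,0,0],[0,-0.004,0,0],[-0.001,-0.006,0,0],[-0.001,-0.008,0,0],[-0.001,-0.01,0,0],[-0.001,-0.012,0,0],[-0.001,-0.012,0,0],[-0.001,-0.014,0,0],[-0.001,-0.014,0,0],[-0.001,-0.014,0,0],[-0.001,-0.014,0,0],[-0.001,-0.014,0,0]],
  ],
)

```text
time_s: 17.35
ee_pos: [0.4661, 0.1128, 0.358]
eef_rot: [0.973, 0.229, -0.0, 0.0]
contact_force: [0.4, -0.3, -6.2]
width: 0.0233
finger_force: 59.0
```

Call:
drive_tool(
  rows=[
    [[-0.001,-0.014,0,0],[-0.001,-0.014,0,0],[-0.001,-0.014,0,0],[-0.001,-0.014,0,0],[-0.001,-0.012,0,0],[-0.001,-0.01,0,0],[0,-0.008,0,0],[0,-0.006,0,0],[0,-0.003,0,0],[0,-0.001,0,0],[0,0,0,0],[0,0,0,0]],
  ],
)

```text
time_s: 18.85
ee_pos: [0.4601, 0.0181, 0.3581]
eef_rot: [0.973, 0.229, -0.0, -0.0]
contact_force: [-0.4, 0.4, -7.4]
width: 0.023
finger_force: 59.0
```

Call:
drive_tool(
  rows=[
    [[0,0,-0.002,0],[0,0,-0.004,0],[0,0,-0.006,0],[0,0,-0.006,0],[0,0,-0.006,0],[0,0,-0.004,0],[0,0,-0.002,0],[0,0,0,0],[0,0,0,0]],
  ],
)

```text
time_s: 19.98
ee_pos: [0.4603, 0.0177, 0.3283]
eef_rot: [0.973, 0.229, 0.0, 0.0]
contact_force: [0.7, -0.2, -5.7]
width: 0.0231
finger_force: 59.0
```

Run:
```python
from h import *
s=r.capture("side")[:,:,::-1].copy();t=r.capture("top")[:,:,::-1].copy();o=r.observe();e=o["ee_pos"];print(e,o["contact_force"],o["time_s"])
a=np.linspace(0,6.28,60);Z=e[2]-.286+.017;print("Z",Z)
for n,d in(("side",s),("top",t)):
    for rad,h in((.0445,.062),(.038,0)):
        q=proj(n,np.c_[e[0]+rad*np.cos(a),e[1]+rad*np.sin(a),0*a+h+Z]);cv2.polylines(d,[np.round(q*8).astype(int)],True,(0,255,0) if n=="side" else (0,0,255),1,cv2.LINE_AA,3)
    R=P((.460,.018),np.radians(18),[(x*.03,b*.06,.04) for x,b in((1,1),(1,-1),(-1,-1),(-1,1))]);cv2.polylines(d,[np.round(proj(n,R)*8).astype(int)],True,(255,0,0),1,cv2.LINE_AA,3)
cv2.imwrite("pics/c7.png",np.hstack([crop(s,305,180,65,95,6),crop(t,275,185,65,95,6)]))
```

```text
[0.46027031 0.01770871 0.32826316] [-0.68535465  0.28185752 -6.80131322] 20.075
Z 0.05926315813212395
```

View pics/c7.png

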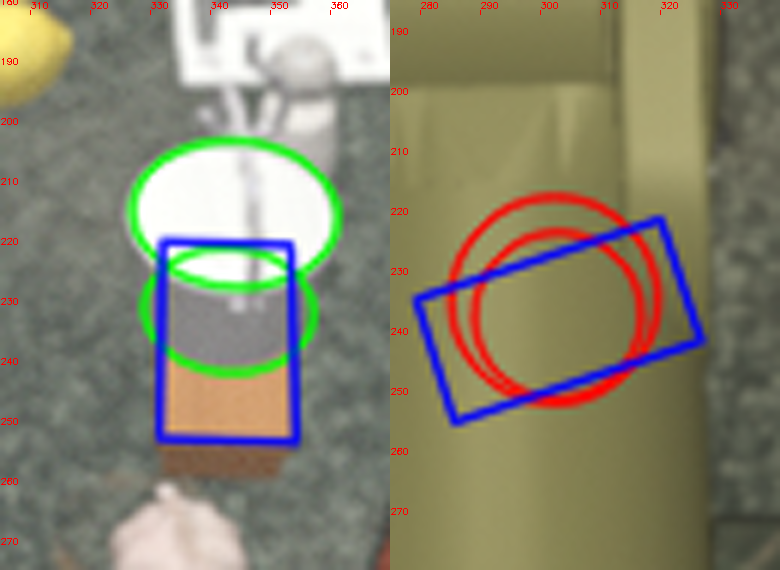

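Call:
drive_tool(
  rows=[
    [[0,0,-0.002,0],[0,0,-0.004,0],[0,0,-0.004,0],[0,0,-0.003,0],[0,0,-0.002,0],[0,0,-0.002,0],[0,0,-0.002,0],[0,0,-0.002,0],[0,0,-0.002,0],[0,0,-0.003,0],[0,0,-0.003,0],[0,0,-0.003,0]],
  ],
)

```text
time_s: 21.58
ee_pos: [0.4604, 0.0179, 0.2961]
eef_rot: [0.973, 0.229, 0.0, 0.0]
contact_force: [0.9, 0.4, -4.7]
width: 0.0231
finger_force: 59.4
```

Call:
drive_tool(
  rows=[
    [[0,0,-0.004,0],[0,0,-0.004,0],[0,0,-0.004,0],[0,0,-0.004,0],[0,0,-0.004,0],[0,0,-0.004,0],[0,0,-0.004,0],[0,0,-0.004,0],[0,0,-0.003,0],[0,0,-0.003,0],[0,0,-0.001,0],[0,0,0,0]],
  ],
)

```text
time_s: 23.08
ee_pos: [0.4602, 0.0177, 0.257]
eef_rot: [0.973, 0.229, -0.0, 0.0]
contact_force: [0.1, -0.2, -0.9]
width: 0.0232
finger_force: 59.7
```

Run:
```python
from h import *
s=r.capture("side")[:,:,::-1].copy();o=r.observe();e=o["ee_pos"];print(e,o["contact_force"],o["time_s"])
cv2.imwrite("pics/c8.png",crop(s,305,170,75,95,6))
```

```text
[0.46021395 0.01772531 0.25712212] [-0.04244842  0.16537088 -1.24417796] 23.125
```

View pics/c8.png

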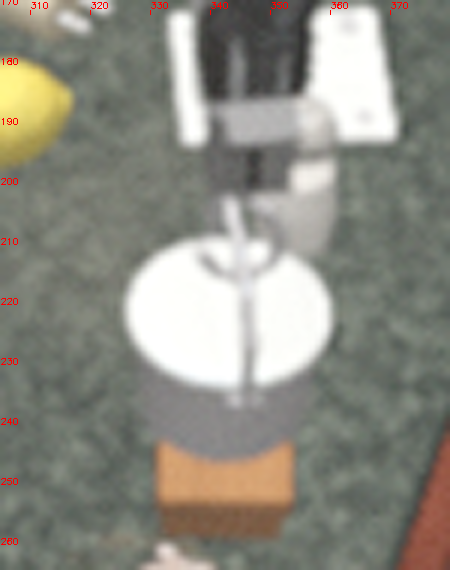

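The pail stands level on the plank, hook slack around the wire (tip ~(338,213), wire top ~(343,204)). Backing out.

Call:
drive_tool(
  rows=[
    [[-0.002,-0.001,0,0],[-0.004,-0.002,0,0],[-0.005,-0.0025,0,0],[-0.005,-0.0025,0,0],[-0.005,-0.0025,0,0],[-0.004,-0.002,0,0],[-0.002,-0.001,0,0],[0,0,0,0],[0,0,0,0]],
  ],
)

```text
time_s: 24.25
ee_pos: [0.4333, 0.0043, 0.2571]
eef_rot: [0.973, 0.229, 0.0, 0.0]
contact_force: [-0.2, -0.4, -1.7]
width: 0.0233
finger_force: 59.7
```

Run:
```python
from h import *
s=r.capture("side")[:,:,::-1].copy();o=r.observe();e=o["ee_pos"];print(e,o["eef_rot"],o["contact_force"],o["time_s"])
cv2.imwrite("pics/c9.png",crop(s,305,170,75,95,6))
```

```text
[0.43325959 0.00432864 0.2570481 ] [ 9.73363467e-01  2.29267442e-01 -5.46848840e-08 -3.49427435e-05] [ 0.09443889  0.53815714 -1.65193512] 24.3
```

View pics/c9.png

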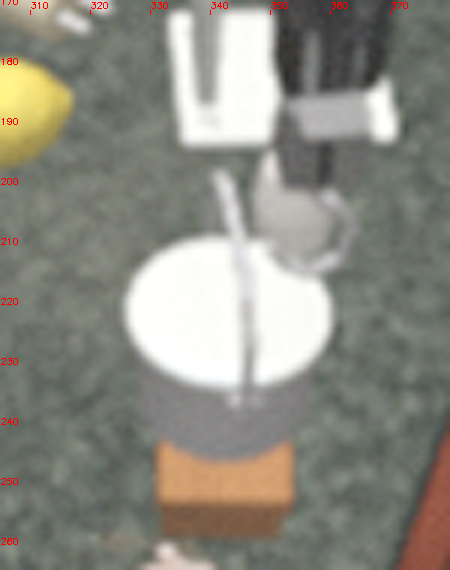

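Call:
drive_tool(
  rows=[
    [[0,0,0.004,0],[0,0,0.008,0],[0,0,0.01,0],[0,0,0.01,0],[0,0,0.01,0],[0,0,0.006,0],[0,0,0.002,0],[0,0,0,0]],
  ],
)

```text
time_s: 25.3
ee_pos: [0.4331, 0.0042, 0.307]
eef_rot: [0.973, 0.229, -0.0, 0.0]
contact_force: [-0.2, 0.2, -2.7]
width: 0.0237
finger_force: 59.7
```

Call:
drive_tool(
  rows=[
    [[0.004,-0.0125,0,-0.3],[0.008,-0.025,0,-0.5],[0.01,-0.03,0,-0.5],[0.01,-0.03,0,-0.5],[0.01,-0.03,0,-0.5],[0.01,-0.03,0,-0.5],[0.01,-0.03,0,-0.5],[0.008,-0.03,0,-0.3],[0.005,-0.017,0,0],[0.0017,-0.008,0,0],[0,0,0,0],[0,0,0,0]],
  ],
)

```text
time_s: 26.8
ee_pos: [0.51, -0.237, 0.3073]
eef_rot: [0.98, 0.199, 0.0, -0.0]
contact_force: [0.3, 0.7, -2.2]
width: 0.0236
finger_force: 59.7
```

Call:
drive_tool(
  rows=[
    [[0,0,-0.008,0],[0,0,-0.015,0],[0,0,-0.018,0],[0,0,-0.018,0],[0,0,-0.018,0],[0,0,-0.015,0],[0,0,-0.012,0],[0,0,-0.008,0],[0,0,-0.004,0],[0,0,0,0]],
  ],
)

```text
time_s: 28.05
ee_pos: [0.5099, -0.2383, 0.1911]
eef_rot: [0.98, 0.198, 0.0, 0.0]
contact_force: [-0.4, 0.3, -0.9]
width: 0.0234
finger_force: 59.7
```

Call:
drive_tool(
  rows=[
    [[0,0,-0.004,0],[0,0,-0.006,0],[0,0,-0.005,0],[0,0,-0.004,0],[0,0,-0.003,0],[0,0,-0.002,0],[0,0,0,0],[0,0,0,0]],
  ],
)

```text
time_s: 29.05
ee_pos: [0.5099, -0.2383, 0.1672]
eef_rot: [0.98, 0.198, 0.0, 0.0]
contact_force: [-0.4, 0.0, -1.1]
width: 0.0233
finger_force: 59.8
```

Call:
drive_tool(
  rows=[
    [[0,0,-0.001,0],[0,0,0,0],[0,0,0,0]],
  ],
)

```text
time_s: 29.42
ee_pos: [0.51, -0.2384, 0.1666]
eef_rot: [0.98, 0.198, 0.0, 0.0]
contact_force: [-0.6, 0.8, 3.7]
width: 0.0234
finger_force: 60.2
```

Call:
drive_tool(
  rows=[
    [[0,0,0,0],[0,0,0,0],[0,0,0,0],[0,0,0,0],[0,0,0,0],[0,0,0,0]],
  ],
  claw=1,
)

```text
time_s: 30.18
ee_pos: [0.5099, -0.2383, 0.166]
eef_rot: [0.98, 0.198, -0.0, 0.0]
contact_force: [-0.2, 1.1, 0.2]
width: 0.0855
finger_force: 0.0
```

Call:
drive_tool(
  rows=[
    [[0,0,0.006,0],[0,0,0.015,0],[0,0,0.02,0],[0,0,0.025,0],[0,0,0.025,0],[0,0,0.02,0],[-0.02,-0.03,0.01,0],[-0.03,-0.04,0,0],[-0.03,-0.04,0,0],[-0.03,-0.04,0,0],[-0.02,-0.02,0,0],[0,0,0,0]],
  ],
)

```text
time_s: 31.68
ee_pos: [0.3778, -0.4106, 0.2881]
eef_rot: [0.981, 0.196, -0.0, 0.001]
contact_force: [1.2, 0.7, 0.8]
width: 0.0857
finger_force: 0.0
```

Run:
```python
from h import *
s=r.capture("side")[:,:,::-1].copy();t=r.capture("top")[:,:,::-1].copy();o=r.observe();print(o["ee_pos"],o["contact_force"],o["time_s"])
cv2.imwrite("pics/c10.png",np.hstack([crop(s,305,125,80,140,4),crop(t,270,185,115,140,4)]))
```

```text
[ 0.38078528 -0.40760248  0.28793423] [ 0.07372671  0.72931757 -0.09433924] 31.775
```

View pics/c10.png

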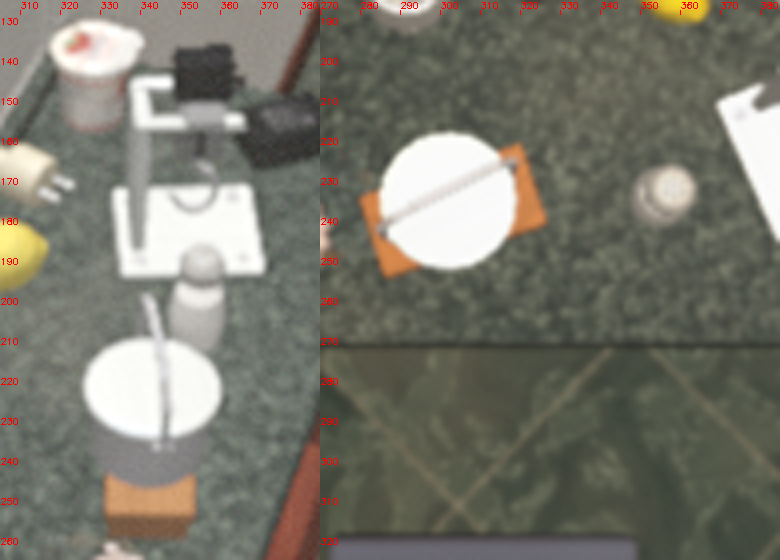

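The pail sits centred on the plank (top view about (300,235)), and the scale's block is back at side-view pixels 349–362 × 136–149, as at the start. Handing in.

```bash
python3 -c "
from workcell import r
print(r.close_job())"
```

```text
the job is handed in; nothing more can be done
None
```

The job is done and handed in, with no verdict returned: the pail hung still about 16 mm clear (roughly 4.5 to 5 N), now stands centred on the plank off the hook, and the scale is back in its stand.

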